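Put the bench tools back on their shadow mats

ROBOT

A 6-joint arm with a two-finger parallel gripper is mounted at the origin on a cart in front of the work surface, level with it; the furniture and walls round the work are solid. World frame = base frame: x ahead of the robot, y to its left, z up, the work surface at z = 0. Lengths are in m, angles in rad, forces in N, time in s.
With the tool pointing down it reaches from about 0.35 to 0.85 m from the base axis. Payload 8.1 kg.
Tool frame: the origin (TCP) lies on the centre line of the jaws, within the pads' length; the fingertips stand robot.tip_extent ahead of it and the grasp point (between the pads) lies 11 mm behind it (robot.tip_extent is the distance from the TCP to the fingertips, in m); y points along the fingers, z is the direction in which the jaws open and shut, and the axes are right-handed (so a half turn about y gives the same grasp; the last joint's range is limited). The gripper opens to 93 mm and grips with 3 to 60 N. Pads are 15 mm wide; open, the fingers measure 128 mm over their backs; the gripper's body (75 mm by 188 mm) begins 65 mm behind the grasp point.
Start: joints at [1.108, 0.13, 1.488, -0, 1.523, -0.085], TCP at [0.221, 0.558, 0.227] pointing down, gripper open.
Joint ranges: [-2.96, 2.96], [-0.89, 2.26], [0.02, 2.5], [-1.34, 4.48], [0, 2.73], [-2.66, 2.66]. Speed limits (rad/s): [2.39, 2.39, 2.79, 3.14, 3.14, 3.14].

INTERFACE

Orientations are given as a rotation vector (axis times angle).
In Python, from plant import monitor, optics, robot gives the robot as it stands.
- The arm moves only by the shell command python3 -m inch 'ROWS' [OPENING] [FORCE]. ROWS is JSON, a list that holds one entry, the list of rows, each a list of 6 numbers: the shift along the tool's x, y, z in mm, then the turn, a rotation vector about the tool's x, y, z in rad. A call has 1 to 8 rows; each row shifts and turns the commanded pose from where the row before left it, along the tool's axes as they then stand; what a row does not reach is not made up. A row lasts 1/8 s, in which the tool goes at most 62.5 mm and 10.7 degrees, less where a joint would pass 70% of its speed; a pose out of reach is approached as far as the arm can. A call is refused whole if a number of a shift passes 62.5 or a number of a turn 0.188, either way. A call with a gripper value outside its range is refused whole. OPENING is the finger opening in mm, from 0 to 93, set as the call begins (- or left out, the last holds). The fingers move at their own pace and stop on an object; FORCE is the grip in N (left out, the last holds). Time passes only in rows, so rows that do not move let the fingers close. It gives the time, the measured TCP pose, the force and the opening at its end, in the units of the state.
- monitor.read_state(): the state, without advancing time (a new reading comes with each control period).
- optics.read_camera(name): name is "side" or "top" or "wrist"; returns a dict with "image" (400x640x3 uint8, blue, green, red), "fx", "fy", "cx", "cy" (pixels), "rvec" (rotation vector, rad) and "tvec" (3), from world to camera coordinates, as OpenCV has them. Camera axes: x right, y down, z forward; pixel columns grow to the right and rows downward; lengths in m; the calibration is good to about 2 mm. The wrist camera is an equidistant fisheye: a pixel r from the principal point sees the ray r / f radians off the axis. A picture is of the moment at which its call begins. There is no depth.
- robot.close_job(): hands the job in, once; it reports no verdict.
The state is a dict: "t": time; "q": joint angles; "dq": joint speeds; "joint_torque": joint torques, N m; "tool_pos": TCP position; "orientation": TCP orientation; "force": force on the tool from outside, world axes, zero at the start; "wrist_torque": the same for the moment, N m; "opening": finger opening in m.
Only numpy, scipy, OpenCV 4.12 (cv2) and the standard library are available. Lean on these libraries where they do the work, as an engineer would, in place of code of your own. Each camera call takes 0.05 s, during which the arm holds its last target.

TASK

Tidy the packing bench: lay the screwdriver, the cutter and the marker each on the black mat that carries its printed outline, squarely on the outline and pointing the same way as it, and stand the glue bottle upright in the middle of the round cork pad. Keep the glue bottle upright all the while, and leave the mug and the whisk head where they are.

Things in the scene. Friction and masses are not known exactly. Their poses are not given: they have to be found in the camera images.
- screwdriver: loose screwdriver with dark red handle and thin steel shaft, lying down, 201 long x 26 x 26 mm, 85 g. Origin at mid-length on its underside, x along its length: the handle (22 to 26 mm thick) covers x = -100 to -11 mm, the shaft (6 mm thick, 13 mm above the underside) x = -11 to +100 mm with the point at +x. The origin reads about 2 mm below whatever it lies on. It is best held across the handle about 35 mm toward -x from the origin.
- box_cutter: loose orange snap-blade cutter with black slide, lying down, 158 long x 21 wide x 14 to 17 mm high, 62 g. Origin at mid-length on its underside, x along its length, blade end at +x; the body to hold covers x = -79 to +51 mm, the narrow blade end beyond that is not to be gripped.
- marker: loose felt marker, white barrel and dark blue cap, lying down, 147 long, 16 to 18 mm wide, 17 to 20 mm high, 16 g. Origin at mid-length on its underside, x along its length, blue cap at +x.
- glue_bottle: loose white squeeze bottle standing upright, with red pointed nozzle, 121 mm high, 85 g: body 38 to 42 mm across and 88 mm high, above it the narrow nozzle. Origin at the centre of its underside, z up. Hold it across the upper part of the body, 70 to 80 mm above its foot, with the gripper pointing down; for the fingers its flat sides face its own x and y.
- screwdriver_mat: fixed thin black rectangular mat, 250 long (x) x 60 wide (y) x 4 mm thick; origin at the centre of its underside, x along its length, z up. A small brass eyelet is at its -x end. The printed outline's centre is 15 mm from the origin toward +x, on the mat's centre line, a red handle toward -x and a thin grey shaft toward +x: the screwdriver belongs there with its origin over the outline's centre and its point toward the mat's +x.
- cutter_mat: fixed thin black rectangular mat, 250 long (x) x 60 wide (y) x 4 mm thick; origin at the centre of its underside, x along its length, z up. A small brass eyelet is at its -x end. The printed outline's centre is 15 mm from the origin toward +x, on the mat's centre line, an orange bar with a short grey blade toward +x: the cutter belongs there with its origin over the outline's centre and its blade end toward the mat's +x.
- marker_mat: fixed thin black rectangular mat, 250 long (x) x 60 wide (y) x 4 mm thick; origin at the centre of its underside, x along its length, z up. A small brass eyelet is at its -x end. The printed outline's centre is 15 mm from the origin toward +x, on the mat's centre line, a white bar with a dark blue end toward +x: the marker belongs there with its origin over the outline's centre and its blue cap toward the mat's +x.
- glue_pad: fixed round cork pad, 72 mm diameter x 4 mm thick, with a red disc in a white ring (50 mm) printed at its centre; origin at the centre of its underside, z up.
- mug: bystander: loose white mug, 81 x 117 mm with its handle, 97 mm high, standing at the left of the bench beside the tools' area; origin at the centre of its bounding outline on its underside, z up. Not to be touched.
- whisk_head: bystander: loose steel wire whisk head, 144 x 35 x 39 mm, lying crosswise behind the tools and mats; origin at mid-length on its underside (reads about 3 mm below the bench), x along its stem toward the whisk. Not to be touched.

How it is judged:
At the end, for the whole second after the job is handed in: The screwdriver, cutter and marker each lie on their own mat with the origin within 12 mm along and across of the outline's centre, within 0.17 rad of its direction and pointing the same way; the glue bottle stands upright (within 0.1 rad) on the cork pad within 12 mm of its centre; all are at rest (x of screwdriver in the frame of screwdriver_mat between 0.003 and 0.027 m and y of screwdriver in the frame of screwdriver_mat between -0.012 and 0.012 m and z of screwdriver in the frame of screwdriver_mat between -0.002 and 0.01 m and x of screwdriver_mat in the frame of screwdriver between -0.03 and 0 m and angle between the x axis of screwdriver and the x axis of screwdriver_mat, either way round below 0.17 rad and linear speed of each of screwdriver, box_cutter, marker, glue_bottle below 0.02 m/s and x of box_cutter in the frame of cutter_mat between 0.003 and 0.027 m and y of box_cutter in the frame of cutter_mat between -0.012 and 0.012 m and z of box_cutter in the frame of cutter_mat between -0.002 and 0.01 m and x of cutter_mat in the frame of box_cutter between -0.03 and 0 m and angle between the x axis of box_cutter and the x axis of cutter_mat, either way round below 0.17 rad and x of marker in the frame of marker_mat between 0.003 and 0.027 m and y of marker in the frame of marker_mat between -0.012 and 0.012 m and z of marker in the frame of marker_mat between -0.002 and 0.01 m and x of marker_mat in the frame of marker between -0.03 and 0 m and angle between the x axis of marker and the x axis of marker_mat, either way round below 0.17 rad and horizontal distance between glue_bottle and glue_pad below 0.012 m and angle between glue_bottle's own z axis and vertical below 0.1 rad and z of glue_bottle in the frame of glue_pad between 0 and 0.01 m); the robot touches nothing.
It fails at once if the glue bottle is tipped by more than 0.5 rad (angle between glue_bottle's own z axis and vertical above 0.5 rad).
It fails at once if the mug is moved by more than 20 mm (distance of mug from where it was at the start of the episode above 0.02 m).
It fails at once if the whisk head is moved by more than 20 mm (distance of whisk_head from where it was at the start of the episode above 0.02 m).
It also fails if it takes over 131 s, if anything falls off the work surface, if the arm or the gripper's body presses on something with over 40 N, if the wrist force passes 120 N, or if a joint passes its speed limit or range.

## Working session

There is one attempt and no reset: what is moved stays moved. The work goes in short steps, Python scripts to look and compute and a shell command to move; the robot and the scene stay as the last step left them, time stands still between calls to the robot, and variables do not carry over. Pictures are saved under pics/ and viewed, and the job is handed in when it is done.

```bash
ls; mkdir -p pics; python3 - <<'E'
from plant import monitor, optics, robot
import cv2
print(monitor.read_state(), robot.tip_extent)
for n in ["top","side","wrist"]:
    c=optics.read_camera(n); cv2.imwrite(f"pics/{n}0.png",c["image"]); c.pop("image"); print(n,c)
E
```

```text
pics
{'t': 0.0, 'q': array([ 1.10758998e+00,  1.31163975e-01,  1.48929202e+00,  1.68242044e-05,
        1.52300202e+00, -8.54035707e-02]), 'dq': array([ 5.63882986e-04, -1.19914325e-03,  9.72268505e-05, -3.16856781e-04,
       -5.05149320e-04,  5.43864694e-04]), 'joint_torque': array([ 8.67724466e-04, -5.59869254e+01, -4.91747653e+01,  7.64587708e-02,
        3.58495535e-02, -1.10719852e-04]), 'tool_pos': array([0.22104991, 0.55718966, 0.22557877]), 'orientation': array([-1.55219261,  0.29689148, -0.29606816]), 'force': array([ 0.70871457,  0.23518351, -0.8601798 ]), 'wrist_torque': array([-0.00152075,  0.03000272, -0.02338317]), 'opening': 0.09271345911384923} 0.008
top {'fx': 471.4787695636012, 'fy': 471.4787695636012, 'cx': 315.97556379297714, 'cy': 201.99433684659164, 'rvec': array([ 2.11158648, -2.15201634,  0.19581725]), 'tvec': array([0.01770042, 0.57470802, 1.25932689])}
side {'fx': 431.56183968392054, 'fy': 431.56183968392054, 'cx': 317.2267171399516, 'cy': 200.04928917298162, 'rvec': array([ 0.30451609, -2.53311427,  1.60586644]), 'tvec': array([0.56426773, 0.10126968, 1.47987081])}
wrist {'fx': 309.70691628693146, 'fy': 309.70691628693146, 'cx': 324.8402008269941, 'cy': 199.67401181236997, 'rvec': array([-2.40069252, -1.6298793 , -0.22857723]), 'tvec': array([-0.60016638, -0.0328727 ,  0.38927612])}
```

View pics/top0.png

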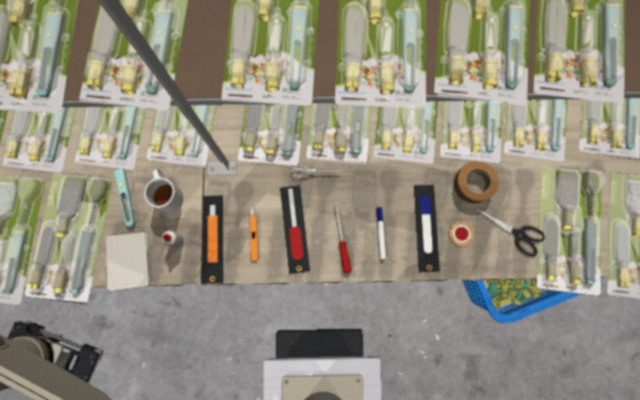

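View pics/side0.png

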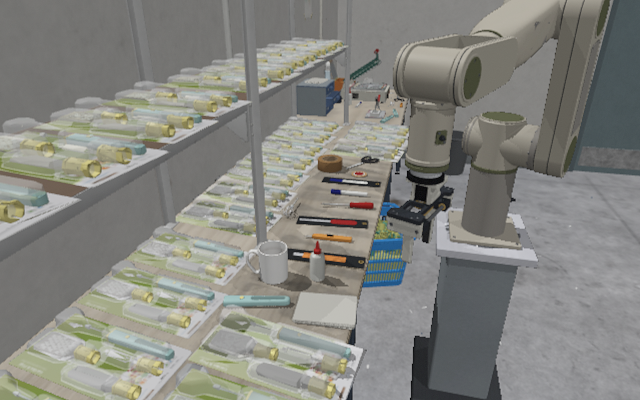

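View pics/wrist0.png

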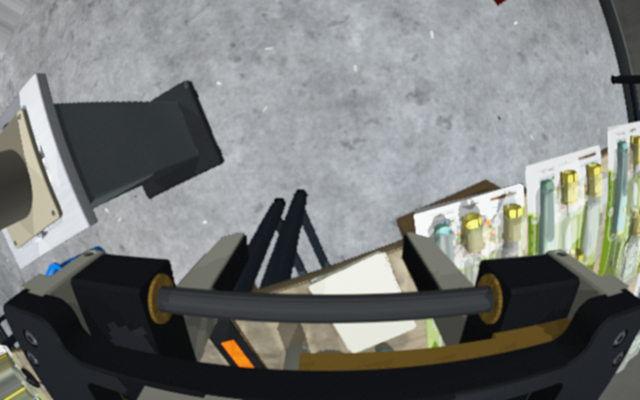

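The top view shows, left to right: mug (160,190), bottle (168,237), cutter mat (212,238), cutter (254,235), screwdriver mat (295,230), screwdriver (342,240), marker (380,233), marker mat (427,228) and pad (461,233). The whisk is at (318,174), and a post stands at (222,168).

```bash
cat > h.py <<'E'
from plant import monitor, optics, robot
import cv2, numpy as np
from scipy.spatial.transform import Rotation as R
def cam(n):
    c=optics.read_camera(n); c["R"]=R.from_rotvec(c["rvec"]).as_matrix(); c["pos"]=-c["R"].T@c["tvec"]; return c
def ray(c,u,v,fish=False):
    x=(u-c["cx"])/c["fx"]; y=(v-c["cy"])/c["fy"]
    if fish:
        r=np.hypot(x,y); d=np.array([np.sin(r)*x/r,np.sin(r)*y/r,np.cos(r)])
    else: d=np.array([x,y,1.])
    return c["R"].T@d
def onplane(c,u,v,z,fish=False):
    d=ray(c,u,v,fish); s=(z-c["pos"][2])/d[2]; return c["pos"]+s*d
def proj(c,P):
    p=c["R"]@np.array(P)+c["tvec"]; return c["cx"]+c["fx"]*p[0]/p[2], c["cy"]+c["fy"]*p[1]/p[2]
def comps(m,amin=8):
    n,l,s,ce=cv2.connectedComponentsWithStats(m.astype(np.uint8)); out=[]
    for i in range(1,n):
        if s[i,4]>=amin: out.append((s[i].tolist(),ce[i].round(1).tolist(),l==i))
    return out
E
python3 - <<'E'
from h import *
c=cam("top"); im=c["image"]; print(c["pos"])
cv2.imwrite("pics/crop0.png",cv2.resize(im[150:295,140:300],(800,725)[:1]+(600,) if 0 else (660,598),interpolation=cv2.INTER_CUBIC))
cv2.imwrite("pics/crop1.png",cv2.resize(im[150:295,270:500],None,fx=3.4,fy=3.4,interpolation=cv2.INTER_CUBIC))
hsv=cv2.cvtColor(im,cv2.COLOR_BGR2HSV); H,S,V=[hsv[...,i].astype(int) for i in range(3)]
roi=np.zeros(H.shape,bool); roi[165:285,145:500]=1
M={"orange":(H>6)&(H<20)&(S>180)&(V>120),"red":((H<5)|(H>174))&(S>140)&(V>50),"blue":(H>105)&(H<135)&(S>100)&(V>40),"white":(S<45)&(V>170),"black":(V<60)}
for k,m in M.items():
    for s,ce,mm in comps(m&roi,12): 
        ys,xs=np.nonzero(mm); print(k,s,ce)
E
```

```text
[0.34469003 0.01745415 1.3406681 ]
orange [207, 216, 11, 47, 421] [212.1, 238.9]
orange [251, 216, 6, 44, 191] [253.5, 238.3]
red [289, 227, 15, 33, 372] [295.8, 242.9]
red [456, 228, 12, 12, 113] [461.4, 233.2]
red [164, 235, 6, 6, 28] [166.6, 237.2]
red [340, 242, 11, 31, 217] [344.7, 257.7]
blue [420, 195, 11, 19, 177] [424.8, 203.8]
blue [377, 208, 5, 12, 55] [379.1, 213.5]
blue [464, 280, 19, 5, 27] [473.1, 281.0]
white [192, 165, 14, 2, 20] [199.4, 165.3]
white [208, 165, 28, 10, 156] [220.2, 170.0]
white [150, 169, 22, 16, 92] [157.5, 176.2]
white [307, 169, 9, 3, 19] [311.1, 169.6]
white [145, 183, 4, 8, 13] [146.1, 186.0]
white [289, 190, 7, 36, 110] [292.1, 208.7]
white [145, 195, 16, 13, 48] [150.5, 203.2]
white [210, 206, 5, 9, 35] [212.3, 210.2]
white [250, 206, 5, 8, 29] [251.7, 210.0]
white [484, 213, 16, 12, 42] [493.8, 219.1]
white [422, 214, 10, 39, 295] [426.7, 233.0]
white [379, 221, 7, 38, 192] [381.7, 240.0]
white [166, 231, 9, 9, 37] [171.4, 234.2]
white [145, 234, 3, 51, 90] [145.6, 264.8]
black [481, 174, 8, 15, 46] [485.7, 180.0]
black [455, 180, 18, 22, 88] [460.3, 192.6]
black [154, 186, 17, 15, 159] [162.8, 193.9]
black [281, 187, 28, 86, 749] [294.1, 227.2]
black [415, 186, 24, 85, 896] [426.0, 229.6]
black [202, 197, 21, 86, 866] [211.8, 241.7]
```

View pics/crop0.png

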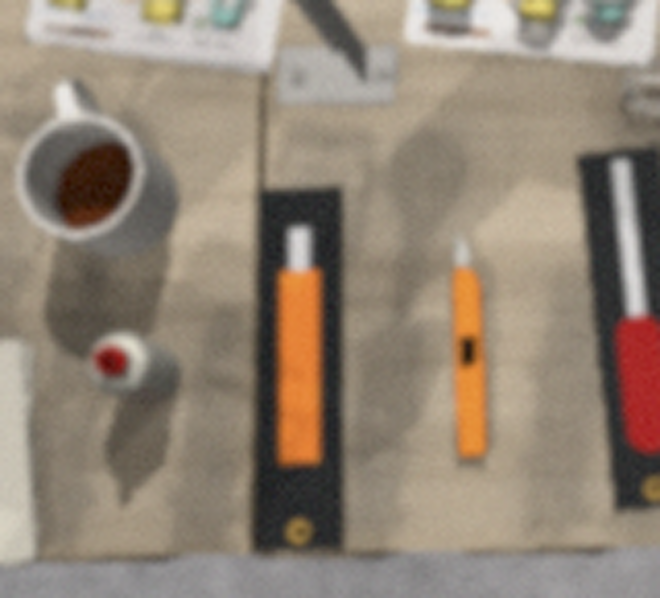

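View pics/crop1.png

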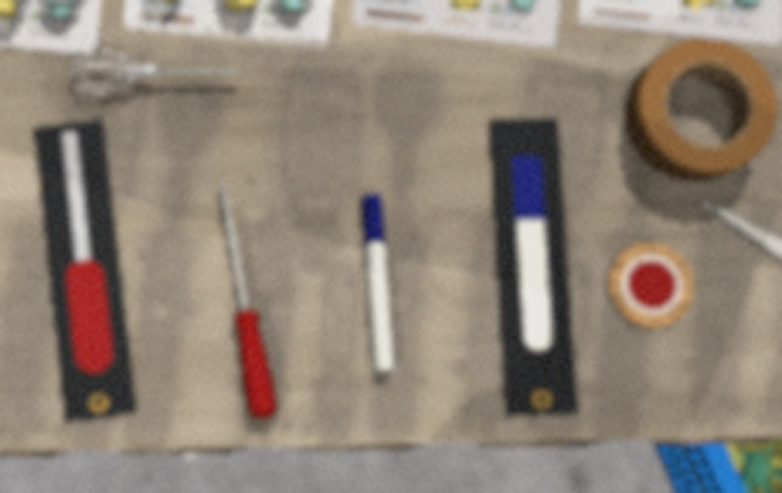

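```bash
cat > meas.py <<'E'
from h import *
def axis_of(c,mask,z):
    """min-area rectangle of mask's contour cast on plane z -> centre, yaw, length, width"""
    cs,_=cv2.findContours(mask.astype(np.uint8),cv2.RETR_EXTERNAL,cv2.CHAIN_APPROX_NONE)
    k=max(cs,key=cv2.contourArea)[:,0,:].astype(float)
    P=np.array([onplane(c,u,v,z)[:2] for u,v in k],np.float32)
    (x,y),(a,b),th=cv2.minAreaRect(P*1000)
    if a<b: a,b=b,a; th+=90
    th=(th+90)%180-90
    return np.round([x,y,a,b],1), round(th,2)
def pca(c,mask,z):
    ys,xs=np.nonzero(mask)
    P=np.array([onplane(c,u,v,z)[:2] for u,v in zip(xs,ys)])*1000
    m=P.mean(0); w,V=np.linalg.eigh(np.cov((P-m).T)); d=V[:,1]; d=d*np.sign(d[0])
    t=(P-m)@d
    return m.round(1), round(np.degrees(np.arctan2(d[1],d[0])),2), t.min().round(1),t.max().round(1)
def masks(im):
    hsv=cv2.cvtColor(im,cv2.COLOR_BGR2HSV); H,S,V=[hsv[...,i].astype(int) for i in range(3)]
    return {"orange":(H>6)&(H<20)&(S>180)&(V>120),"red":((H<5)|(H>174))&(S>140)&(V>50),"blue":(H>105)&(H<135)&(S>100)&(V>40),"white":(S<45)&(V>170),"black":(V<70)}
E
python3 - <<'E'
from meas import *
c=cam("top"); im=c["image"]; M=masks(im)
def box(m,x0,x1,y0=180,y1=283):
    o=np.zeros_like(m); o[y0:y1,x0:x1]=m[y0:y1,x0:x1]; return o
cl=lambda m: cv2.morphologyEx(m.astype(np.uint8),cv2.MORPH_OPEN,np.ones((3,3),np.uint8))
for n,a,b in [("cutter_mat",200,226),("driver_mat",278,312),("marker_mat",412,442)]:
    print(n,axis_of(c,cl(box(M["black"],a,b)),.004))
for n,col,a,b,z in [("cut print","orange",203,222,.004),("cut","orange",246,262,.014),("drv print","red",285,306,.004),("drv","red",336,355,.013),("mk print w","white",418,436,.004),("mk print b","blue",418,436,.004),("mk w","white",374,390,.012),("mk b","blue",374,390,.012),("pad","red",450,472,.004),("nozzle","red",160,172,.115)]:
    m=box(M[col],a,b); print(n,pca(c,m,z),axis_of(c,m,z))
for n,u,v,z in [("drv tip",335.3,205.9,.011),("drv end",347.1,272.4,.011),("cut tip",140+460/4.125,150+237/4.125,.008),("cut end",140+473/4.125,150+458/4.125,.012),("mk end",270+384/3.4,150+376/3.4,.009),("mk tip",270+372/3.4,150+194/3.4,.009),("mug rim L",145,193,.097),("mug rim",160,193,.097),("benchfront",300,283,0),("post",226,169,0),("whisk L",291,174,.015),("whisk R",341,176,.01),("bottle shoulder",172,237.5,.088)]:
    print(n,onplane(c,u,v,z).round(4))
s=monitor.read_state(); print(R.from_rotvec(s["orientation"]).as_matrix().round(3))
E
```

```text
cutter_mat (array([483.6, 303.5, 245.4,  56.7]), 0.89)
driver_mat (array([416.3,  60.6,  60.1,  54.4]), 7.24)
marker_mat (array([ 503.9, -306. ,  242.4,   56.4]), 0.13)
cut print (array([481.7, 303.2]), np.float64(1.22), np.float64(-64.1), np.float64(66.0)) (array([482.7, 303.5, 130.1,  28.4]), 1.0)
cut (array([480.6, 184.3]), np.float64(2.32), np.float64(-57.9), np.float64(64.0)) (array([483.6, 184.4, 121.9,  13.1]), 2.31)
drv print (array([466.4,  65.7]), np.float64(5.91), np.float64(-46.0), np.float64(45.2)) (array([466.1,  65.2,  91.2,  34.6]), 5.15)
drv (array([421.8, -70.9]), np.float64(8.47), np.float64(-40.7), np.float64(45.4)) (array([424.1, -70.1,  86.2,  22. ]), 9.59)
mk print w (array([ 487.4, -307.4]), np.float64(0.3), np.float64(-53.8), np.float64(55.0)) (array([ 488.1, -307.4,  108.8,   22.6]), 0.24)
mk print b (array([ 572.6, -307.1]), np.float64(1.82), np.float64(-25.0), np.float64(25.9)) (array([ 573.2, -307. ,   49.7,   29.2]), -1.07)
mk w (array([ 469.6, -177. ]), np.float64(1.4), np.float64(-50.9), np.float64(54.1)) (array([ 471.2, -176.8,  105. ,   14.9]), 1.52)
[... 197 characters left out ...]
16.0), np.float64(16.8)) (array([ 484.5, -406.5,   31.8,   31.4]), -4.1)
nozzle (array([477.7, 397.7]), np.float64(61.64), np.float64(-7.9), np.float64(7.6)) (array([477. , 398. ,  13.3,  13. ]), 2.02)
drv tip [ 0.5697 -0.0486  0.011 ]
drv end [ 0.3809 -0.0765  0.011 ]
cut tip [0.5701 0.1913 0.008 ]
cut end [0.4173 0.1813 0.012 ]
mk end [ 0.4118 -0.1784  0.009 ]
mk tip [ 0.5643 -0.175   0.009 ]
mug rim L [0.5997 0.4655 0.097 ]
mug rim [0.599  0.4253 0.097 ]
benchfront [0.3543 0.0556 0.    ]
post [0.6868 0.2674 0.    ]
whisk L [0.6647 0.077  0.015 ]
whisk R [ 0.6574 -0.0675  0.01  ]
bottle shoulder [0.4795 0.3918 0.088 ]
[[ 0.929 -0.     0.369]
 [-0.369 -0.001  0.929]
 [-0.    -1.    -0.001]]
```

```bash
python3 - <<'E'
from meas import *
c=cam("top"); im=c["image"]; M=masks(im)
def box(m,x0,x1,y0=180,y1=283):
    o=np.zeros_like(m); o[y0:y1,x0:x1]=m[y0:y1,x0:x1]; return o
for n,a,b,col in [("cutter_mat",200,226,"orange"),("driver_mat",279,311,"red"),("marker_mat",413,441,"blue")]:
    m=box(M["black"]|M[col]|M["white"],a,b).astype(np.uint8)
    m=cv2.morphologyEx(m,cv2.MORPH_CLOSE,np.ones((5,5),np.uint8)); m=cv2.morphologyEx(m,cv2.MORPH_OPEN,np.ones((5,5),np.uint8))
    print(n,axis_of(c,m,.004),pca(c,m,.004))
s=cam("side"); sm=s["image"]
cv2.imwrite("pics/sidecrop.png",cv2.resize(sm[225:295,240:370],(780,420),interpolation=cv2.INTER_CUBIC))
for n,a,b,col in [("cm",0,0,0)]: pass
cv2.imwrite("pics/bot.png",cv2.resize(im[215:260,150:195],(540,540),interpolation=cv2.INTER_CUBIC))
for P in [(.48,.395,0),(.48,.395,.088),(.48,.395,.121)]: print(proj(s,P),proj(c,P))
E
```

```text
cutter_mat (array([483.5, 303.5, 245.3,  56.8]), 0.89) (array([482.4, 303.3]), np.float64(0.86), np.float64(-121.5), np.float64(123.8))
driver_mat (array([507.3,  69.3, 243.5,  54.9]), 5.52) (array([507.9,  69.6]), np.float64(5.63), np.float64(-122.4), np.float64(121.1))
marker_mat (array([ 502.8, -306.1,  244.3,   57.3]), -0.22) (array([ 503.4, -306.5]), np.float64(0.04), np.float64(-122.6), np.float64(121.8))
(np.float64(318.78736363676194), np.float64(275.5807518818745)) (np.float64(180.02344193386259), np.float64(240.49985250463817))
(np.float64(318.862146277694), np.float64(249.27221955007997)) (np.float64(170.7893207118086), np.float64(237.3409884648513))
(np.float64(318.8914131530606), np.float64(238.9761330889085)) (np.float64(166.98881529486974), np.float64(236.04088858464712))
```

View pics/sidecrop.png

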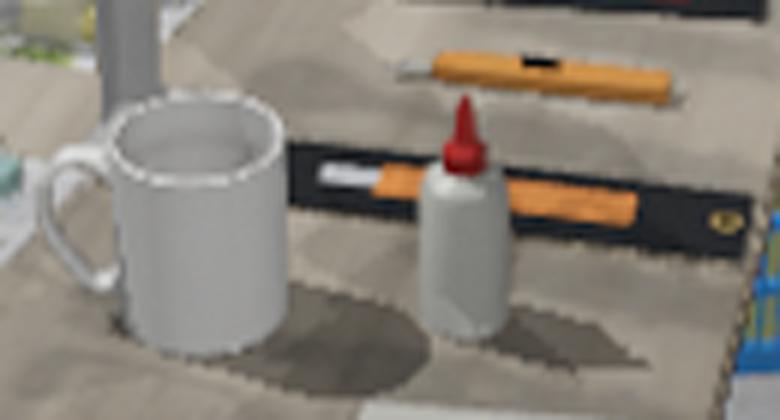

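View pics/bot.png

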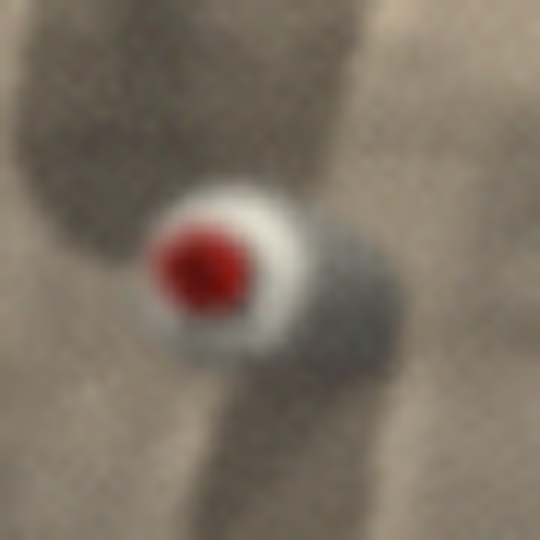

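```bash
python3 - <<'E'
from meas import *
c=cam("top"); s=cam("side")
def tri(a,b):
    d1=ray(c,*a); d2=ray(s,*b); A=np.stack([d1,-d2],1); t=np.linalg.lstsq(A,s["pos"]-c["pos"],rcond=None)[0]
    p=c["pos"]+t[0]*d1; q=s["pos"]+t[1]*d2; return p.round(4),((p-q)*1000).round(1)
print("tip",tri((166.6,237.3),(240+465/6,225+96/6)))
# body foot centre in side: ellipse bottom row 340/6 ; shoulder line
print("foot front", onplane(s,240+466/6,225+339/6,0))
print("body axis top ctr", onplane(c,150+235/12,215+275/12,.08), onplane(c,150+385/12,215+310/12,0),onplane(c,150+310/12,215+268/12,.08))
E
```

```text
tip (array([0.4774, 0.3977, 0.1153]), array([-5.7, -0.8, -0.9]))
foot front [4.76434247e-01 4.23323270e-01 1.11022302e-16]
body axis top ctr [0.47937966 0.40057922 0.08      ] [0.47893938 0.38912353 0.        ] [0.48062994 0.38393375 0.08      ]
```

```bash
python3 -m inch '[[[50,0,-8.5,0,0,0],[50,0,-8.5,0,0,0],[50,0,-8.5,0,0,0],[50,0,-8.5,0,0,0],[50,0,-8.5,0,-0.126,0],[0,0,0,0,-0.126,0],[0,0,0,0,-0.126,0],[0,0,0,0,0,0]]]' 93 20; cat > w.py <<'E'
import sys
from h import *
c=cam("wrist"); cv2.imwrite(f"pics/{sys.argv[1]}.png",c["image"])
s=monitor.read_state(); m=R.from_rotvec(s["orientation"]).as_matrix()
print(s["t"],s["tool_pos"].round(4),"zhead",np.degrees(np.arctan2(m[1,2],m[0,2])).round(2),"y",m[:,1].round(4),s["force"].round(1),s["opening"].round(4),s["q"].round(2)); print(c["pos"].round(3))
E
python3 w.py w1
```

```text
t: 1.45
tool_pos: [0.4382, 0.4258, 0.2266]
orientation: [-1.571, 0.001, -0.001]
force: [-0.0, -0.1, 0.7]
opening: 0.093Traceback (most recent call last):
  File "w.py", line 5, in <module>
    print(s["t"],s["tool_pos"].round(4),"zhead",np.degrees(np.arctan2(m[1,2],m[0,2])).round(2),"y",m[:,1].round(4),s["force"].round(1),s["opening"].round(4),s["q"].round(2)); print(c["pos"].round(3))
                                                                                                                                       ^^^^^^^^^^^^^^^^^^
AttributeError: 'float' object has no attribute 'round'
```

View pics/w1.png

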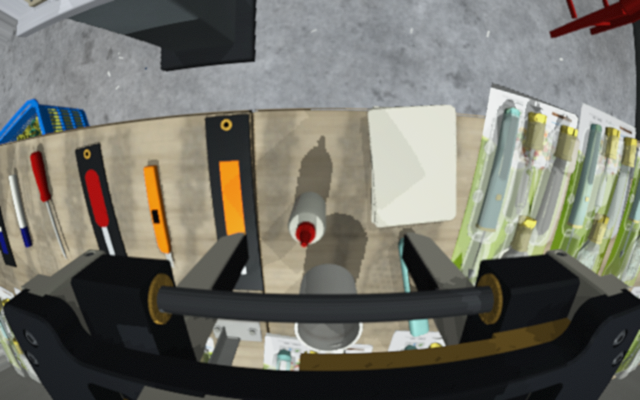

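```bash
sed -i 's/s\["opening"\].round(4)/round(s["opening"],4)/' w.py; python3 w.py w1b; python3 - <<'E'
from h import *
c=cam("wrist"); im=c["image"]
hsv=cv2.cvtColor(im,cv2.COLOR_BGR2HSV); H,S,V=[hsv[...,i].astype(int) for i in range(3)]
m=((H<6)|(H>172))&(S>140)&(V>60); m[:,:280]=0;m[:,340:]=0;m[:200]=0;m[280:]=0
for s,ce,_ in comps(m): print(s,ce,onplane(c,*ce,.10,True))
cv2.imwrite("pics/w1c.png",cv2.resize(im[180:260,270:350],(640,640)[:2] if 0 else (600,600),interpolation=cv2.INTER_CUBIC))
E
```

```text
1.55 [0.4379 0.4261 0.2266] zhead 89.85 y [ 0. -0. -1.] [-0.  -0.3  0.6] 0.0931 [ 0.69  0.16  1.46 -0.    1.53 -0.88]
[0.363 0.426 0.384]
[296, 222, 19, 25, 336] [305.1, 233.3] [0.47870296 0.4068283  0.1       ]
```

View pics/w1c.png

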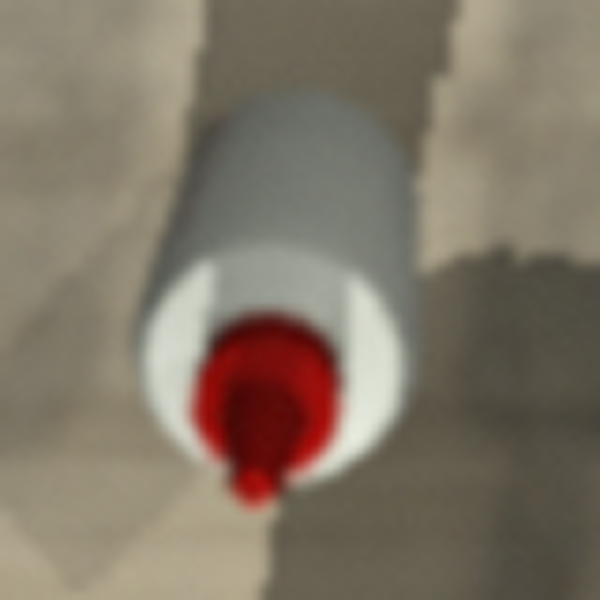

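```bash
python3 - <<'E'
from h import *
c=cam("wrist");t=cam("top");s=cam("side")
for uv,z in [((304,244.5),.119),((305.3,232.7),.1),((307,228.5),.085)]: print(onplane(c,*uv,z,True))
for z in (.115,.12): print("top",onplane(t,166.6,237.3,z))
rs=[(t["pos"],ray(t,166.6,237.3)),(c["pos"],ray(c,304,244.5,True)),(s["pos"],ray(s,317.5,241))]
import itertools
def ls(rs):
    A=0;b=0
    for p,d in rs:
        d=d/np.linalg.norm(d);P=np.eye(3)-np.outer(d,d);A=A+P;b=b+P@p
    return np.linalg.solve(A,b)
print(ls(rs),[ls(k) for k in itertools.combinations(rs,2)])
E
```

```text
[0.48227128 0.40688621 0.119     ]
[0.47802097 0.40711611 0.1       ]
[0.47941514 0.40797747 0.085     ]
top [0.47739622 0.3977487  0.115     ]
top [0.47685486 0.39619732 0.12      ]
[0.48086633 0.40205152 0.11695958] [array([0.48180124, 0.40300213, 0.11031828]), array([0.48021808, 0.39808334, 0.11572178]), array([0.48107654, 0.40707016, 0.12142818])]
```

```bash
python3 -m inch '[[[42,0,-22,0,0,0],[0,0,0,0,0,0],[0,40,0,0,0,0],[0,40,0,0,0,0],[0,40,0,0,0,0],[0,40,0,0,0,0],[0,2,0,0,0,0],[0,0,0,0,0,0]]]' 93; python3 w.py w2
```

```text
t: 2.75
tool_pos: [0.4803, 0.4047, 0.066]
orientation: [-1.57, -0.001, -0.001]
force: [0.6, 1.1, 1.3]
opening: 0.0927
2.8 [0.481 0.405 0.067] zhead 90.01 y [ 0.0024  0.0018 -1.    ] [0.3 0.3 0.1] 0.0933 [ 0.62  0.33  1.56  0.    1.25 -0.95]
[0.405 0.405 0.223]
```

View pics/w2.png

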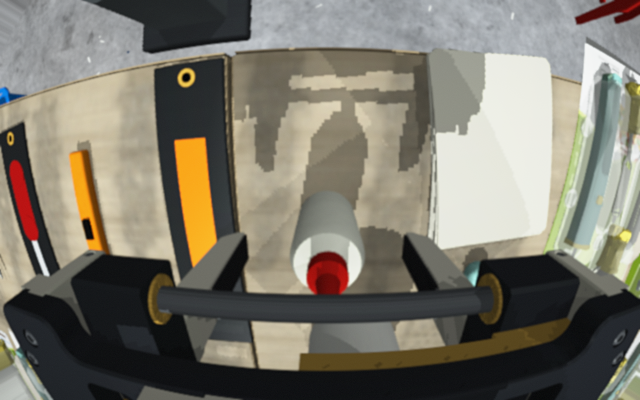

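Nozzle at (328,275) and fingers at 245 and 405, so the bottle is centred between them. Closing now.

```bash
python3 -m inch '[[[0,0,0,0,0,0],[0,0,0,0,0,0],[0,0,0,0,0,0],[0,0,0,0,0,0],[0,0,0,0,0,0],[0,0,0,0,0,0]]]' 0 15; python3 w.py w3
```

```text
t: 3.55
tool_pos: [0.48, 0.404, 0.0646]
orientation: [-1.571, -0.0, 0.0]
force: [-0.0, -0.3, -0.0]
opening: 0.0382
3.6 [0.48   0.404  0.0646] zhead 90.01 y [-1.e-04 -0.e+00 -1.e+00] [0.7 0.4 0.6] 0.0388 [ 0.62  0.33  1.56  0.    1.25 -0.95]
[0.405 0.404 0.222]
```

View pics/w3.png

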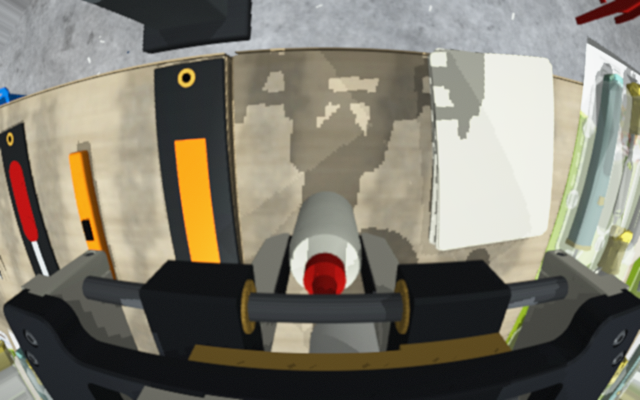

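```bash
python3 -m inch '[[[0,-25,0,0,0,0],[0,-30,-10,0,0,0],[0,0,-25,0,0,0],[0,0,-45,0,0,0],[0,0,-50,0,0,0],[0,0,-50,0,0,0],[0,0,-50,0,0,0],[0,0,-50,0,0,0]]]'; python3 -m inch '[[[0,0,-50,0,0,0],[0,0,-50,0,0,0],[0,0,-50,0,0,0],[0,0,-50,0,0,0],[0,0,-50,0,0,0],[0,0,-50,0,0,0],[0,0,-50,0,0,0],[0,0,-50,0,0,0]]]';  python3 -m inch '[[[0,0,-50,0,0,0],[0,0,-35,0,0,0],[0,0,-20,0,0,0],[0,0,0,0,0,0],[0,0,0,0,0,0]]]'; python3 w.py w4; python3 - <<'E'
from h import *
c=cam("top"); cv2.imwrite("pics/t4.png",c["image"])
E
```

```text
t: 4.6
tool_pos: [0.4797, 0.1224, 0.1196]
orientation: [-1.571, -0.0, 0.0]
force: [0.1, 0.3, -1.4]
opening: 0.0387
t: 5.6
tool_pos: [0.4798, -0.2777, 0.1196]
orientation: [-1.571, -0.0, 0.0]
force: [0.5, 0.0, -1.1]
opening: 0.0388
t: 6.22
tool_pos: [0.4803, -0.3797, 0.1194]
orientation: [-1.57, -0.0, 0.001]
force: [0.4, 0.3, -0.9]
opening: 0.0388
6.275 [ 0.4804 -0.3796  0.1195] zhead 90.08 y [-3.e-04  7.e-04 -1.e+00] [-0.5  0.  -0.5] 0.0387 [-0.75  0.24  1.57  0.    1.34 -2.32]
[ 0.405 -0.38   0.277]
```

View pics/w4.png

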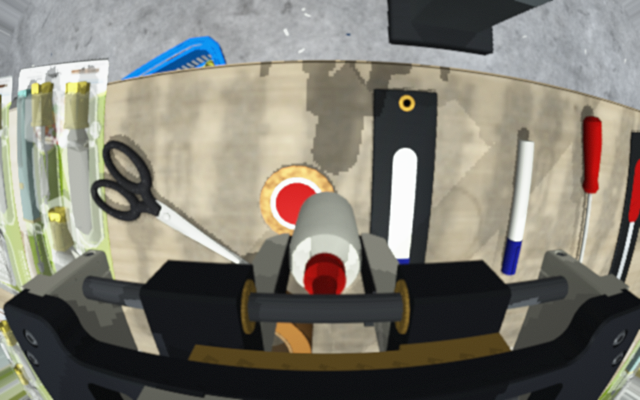

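```bash
python3 - <<'E'
from meas import *
c=cam("wrist"); im=c["image"]; M=masks(im)
m=M["red"].copy(); m[:,:265]=0; m[:,302:]=0; m[:170]=0; m[235:]=0
print([(a,b) for a,b,_ in comps(m)])
ys,xs=np.nonzero(m)
# left/top boundary of disc
pts=[]
for r in range(ys.min(),ys.max()+1):
    k=xs[ys==r]; 
    if len(k)>3: pts.append(onplane(c,k.min()-.5,r,.004,True)[:2])
for col in range(xs.min(),299):
    k=ys[xs==col]
    if len(k)>3: pts.append(onplane(c,col,k.min()-.5,.004,True)[:2])
P=np.array(pts)
A=np.c_[2*P,np.ones(len(P))]; s=np.linalg.lstsq(A,(P**2).sum(1),rcond=None)[0]
print("disc centre",s[:2],"r",np.sqrt(s[2]+s[0]**2+s[1]**2), np.abs(np.hypot(*(P-s[:2]).T)-np.sqrt(s[2]+s[0]**2+s[1]**2)).max())
cv2.imwrite("pics/w4c.png",cv2.resize(im[150:300,250:400],(600,600),interpolation=cv2.INTER_CUBIC))
for v in (191,193,195): print(v,onplane(c,324,v,.0555,True))
t=cam("top"); m=masks(t["image"])["red"]; print([(a,b,onplane(t,*b,.004)) for a,b,_ in comps(m) if a[0]>440 and a[0]<480])
E
```

```text
[([276, 183, 26, 41, 807], [289.7, 201.8])]
disc centre [ 0.4871846  -0.40481045] r 0.01988723221909045 0.0005418974672274646
191 [ 0.46199742 -0.37990013  0.0555    ]
193 [ 0.46352456 -0.37989911  0.0555    ]
195 [ 0.46505692 -0.3798981   0.0555    ]
[]
```

View pics/w4c.png

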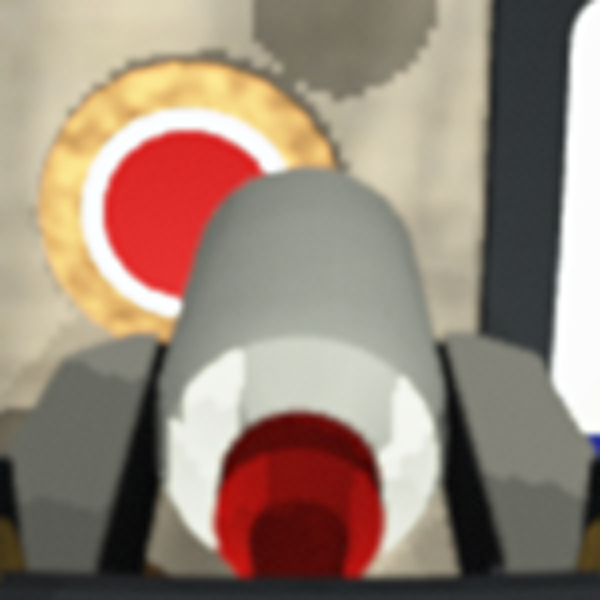

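View pics/t4.png

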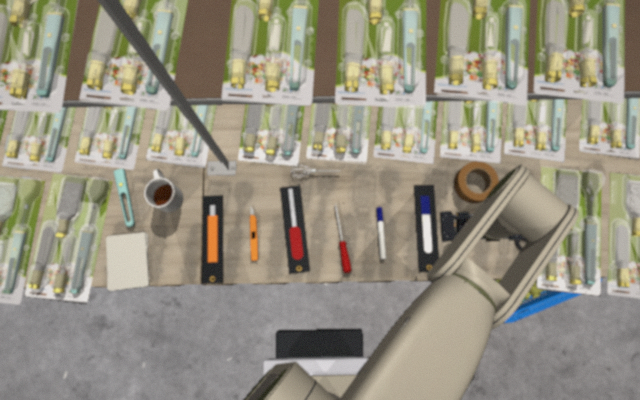

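```bash
python3 -m inch '[[[4,0,-15,0,0,0],[0,0,-10,0,0,0],[0,20,0,0,0,0],[0,20,0,0,0,0],[0,8,0,0,0,0],[0,2.5,0,0,0,0],[0,0,0,0,0,0],[0,0,0,0,0,0]]]'; python3 -m inch '[[[0,0,0,0,0,0],[0,0,0,0,0,0],[0,0,0,0,0,0]]]' 75; python3 w.py w5
```

```text
t: 7.42
tool_pos: [0.4843, -0.4061, 0.0692]
orientation: [-1.571, -0.0, -0.0]
force: [0.1, -0.7, -0.7]
opening: 0.0379
t: 7.8
tool_pos: [0.4843, -0.4061, 0.0693]
orientation: [-1.571, -0.0, -0.0]
force: [-0.0, 0.3, 1.0]
opening: 0.0636
7.85 [ 0.4842 -0.4061  0.0693] zhead 90.01 y [ 2.e-04 -2.e-04 -1.e+00] [ 0.8 -0.2 -0.2] 0.0675 [-0.78  0.34  1.55  0.    1.26 -2.35]
[ 0.409 -0.406  0.227]
```

View pics/w5.png

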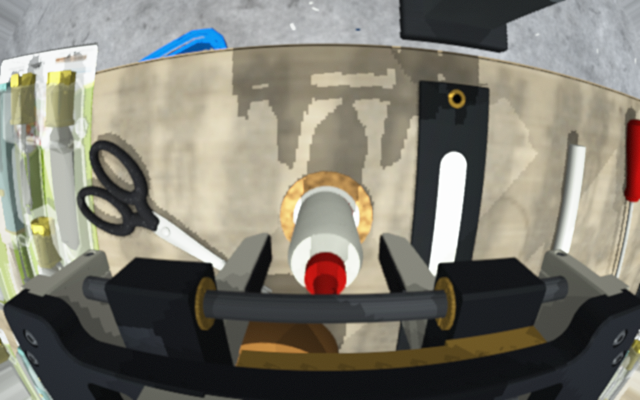

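```bash
python3 -m inch '[[[0,-40,0,0,0,0],[0,-50,0,0,0,0],[0,-60,0,0,0,0],[20,0,60,0,0,0],[30,0,60,0,0,0],[30,0,50,0,0,0],[0,0,0,0,0,0],[0,0,0,0,0,0]]]' 75; python3 w.py w6;  python3 - <<'E'
from meas import *
c=cam("wrist"); im=c["image"]; M=masks(im)
for k in ("red","white","blue"):
  for a,b,m in comps(M[k],60):
    if 100<b[0]<600: print(k,a,b)
E
```

```text
t: 8.85
tool_pos: [0.5618, -0.2409, 0.2191]
orientation: [-1.571, -0.001, 0.001]
force: [-0.0, 0.4, 0.0]
opening: 0.0751
8.9 [ 0.5615 -0.2415  0.2191] zhead 89.99 y [-3.e-04 -4.e-04 -1.e+00] [ 0.  -0.4  0.9] 0.0751 [-0.49  0.16  1.47 -0.    1.51 -2.06]
[ 0.486 -0.241  0.377]
red [450, 37, 25, 71, 1151] [462.7, 70.6]
red [532, 83, 19, 66, 1076] [541.4, 115.7]
red [143, 112, 28, 20, 369] [158.3, 121.8]
white [547, 0, 24, 27, 293] [557.0, 10.4]
white [474, 2, 18, 17, 120] [483.3, 9.7]
white [445, 7, 17, 14, 141] [452.4, 14.6]
white [559, 15, 39, 42, 489] [577.6, 35.8]
white [468, 35, 20, 9, 65] [477.5, 38.5]
white [298, 45, 34, 57, 670] [309.9, 69.6]
white [216, 49, 31, 98, 1745] [233.9, 95.7]
white [173, 58, 23, 13, 106] [183.8, 63.6]
white [350, 59, 109, 166, 5369] [409.8, 148.3]
white [109, 61, 55, 28, 497] [137.7, 75.7]
white [554, 63, 9, 14, 82] [557.5, 70.7]
white [261, 72, 21, 90, 1648] [270.6, 117.2]
white [108, 90, 44, 55, 1000] [129.9, 117.4]
white [467, 98, 55, 137, 2799] [494.9, 167.4]
white [153, 100, 29, 44, 559] [169.3, 121.8]
white [188, 100, 26, 39, 193] [204.0, 121.2]

[... 372 characters left out ...]
, 24, 19, 132] [474.5, 205.7]
white [217, 204, 9, 21, 78] [221.3, 213.3]
white [470, 208, 18, 21, 126] [479.1, 218.8]
white [254, 224, 147, 71, 4308] [324.3, 272.2]
white [498, 241, 36, 17, 162] [518.1, 250.0]
white [453, 255, 43, 7, 133] [472.2, 257.8]
white [441, 266, 11, 13, 75] [447.8, 271.9]
white [234, 320, 7, 46, 125] [237.8, 340.2]
white [260, 321, 102, 32, 1920] [308.7, 337.9]
white [393, 321, 30, 29, 487] [407.7, 338.0]
white [380, 322, 18, 30, 222] [388.8, 335.8]
white [222, 333, 15, 33, 290] [230.3, 353.3]
white [244, 334, 9, 18, 124] [248.5, 342.6]
white [364, 339, 12, 12, 110] [369.7, 344.9]
blue [375, 148, 14, 34, 432] [381.0, 164.0]
blue [262, 162, 22, 43, 878] [272.8, 182.9]
```

View pics/w6.png

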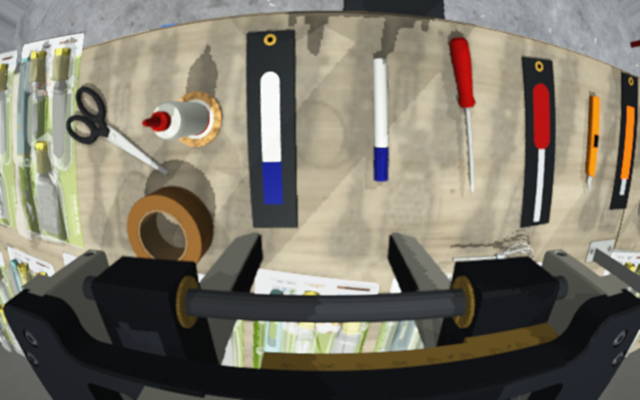

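```bash
cat > wm.py <<'E'
from meas import *
def wpts(c,m,z):
    ys,xs=np.nonzero(m); return np.array([onplane(c,u,v,z,True)[:2] for u,v in zip(xs,ys)])*1000
def fit(c,m,z):
    """principal axis and extents; returns mid of extents, yaw deg, length, width"""
    cs=comps(m,30); m=max(cs,key=lambda k:k[0][4])[2]
    P=wpts(c,m,z); mu=P.mean(0); w,V=np.linalg.eigh(np.cov((P-mu).T)); d=V[:,1]*np.sign(V[0,1]); n=np.array([-d[1],d[0]])
    t=(P-mu)@d; s=(P-mu)@n
    mid=mu+d*(t.min()+t.max())/2+n*(s.min()+s.max())/2
    return "mid",mid.round(1),"mean",mu.round(1),"yaw",round(np.degrees(np.arctan2(d[1],d[0])),2),"L",round(np.ptp(t),1),"W",round(np.ptp(s),1)
def roi(m,b):
    o=np.zeros_like(m); o[b[1]:b[3],b[0]:b[2]]=m[b[1]:b[3],b[0]:b[2]]; return o
def look(spec):
    c=cam("wrist"); hsv=cv2.cvtColor(c["image"],cv2.COLOR_BGR2HSV); H,S,V=[hsv[...,i].astype(int) for i in range(3)]
    M={"o":(H>6)&(H<22)&(S>170)&(V>100),"r":((H<6)|(H>172))&(S>130)&(V>50),"b":(H>105)&(H<135)&(S>120)&(V>30),"w":(S<50)&(V>165),"k":(V<75),"g":(S<60)&(V>90)}
    for n,cols,b,z in spec:
        m=np.any([M[k] for k in cols],0); print(n,*fit(c,roi(m,b),z))
    return c,M
E
python3 - <<'E'
from wm import *
look([("mk print","wb",(250,60,292,210),.004),("mk mat","wbk",(240,28,302,228),.004),("mk","wb",(365,50,395,190),.011),("mk blue","b",(365,50,395,190),.011),
("drv handle","r",(440,30,480,112),.011),("drv print","r",(528,75,556,155),.004),("drv mat","krwg",(515,54,556,230),.004),("disc","r",(190,90,225,140),.004)])
c=cam("wrist")
for n,u,v,z in [("drvtip",473,191,.011),("drvend",458,38,.011),("drv h/s",468,107,.011),("mkeye",269.5,39.5,.004),("drveye",539,66,.004)]: print(n,onplane(c,u,v,z,True).round(4))
cv2.imwrite("pics/w6c.png",cv2.resize(c["image"][20:240,340:560],(600,600),interpolation=cv2.INTER_CUBIC))
E
```

```text
mk print mid [ 516.5 -306.3] mean [ 517.5 -306.2] yaw 0.26 L 164.0 W 25.6
mk mat mid [ 505.4 -305.5] mean [ 504.  -305.1] yaw 0.02 L 246.2 W 59.5
mk mid [ 498.8 -171.8] mean [ 502.3 -172.3] yaw 4.25 L 158.7 W 25.4
mk blue mid [ 546.3 -172.8] mean [ 545.8 -173.3] yaw 3.65 L 39.9 W 16.5
drv handle mid [426.3 -70.1] mean [424.8 -70.2] yaw 8.25 L 90.3 W 27.0
drv print mid [469.2  66.5] mean [469.3  66.5] yaw 6.04 L 94.3 W 35.0
drv mat mid [513.7  66. ] mean [509.7  60.7] yaw 7.26 L 271.5 W 92.0Traceback (most recent call last):
  File "<stdin>", line 2, in <module>
  File "wm.py", line 17, in look
    m=np.any([M[k] for k in cols],0); print(n,*fit(c,roi(m,b),z))
                                               ~~~^^^^^^^^^^^^^^
  File "wm.py", line 6, in fit
    cs=comps(m,30); m=max(cs,key=lambda k:k[0][4])[2]
                      ~~~^^^^^^^^^^^^^^^^^^^^^^^^^
ValueError: max() iterable argument is empty
```

```bash
python3 - <<'E'
from wm import *
c=cam("wrist")
cv2.imwrite("pics/w6c.png",cv2.resize(c["image"][20:240,340:560],(600,600),interpolation=cv2.INTER_CUBIC))
for n,u,v,z in [("drvtip",473,191,.011),("drvend",458,38,.011),("drv h/s",468,107,.011),("mkeye",269.5,39.5,.004),("drveye",539,66,.004)]: print(n,onplane(c,u,v,z,True).round(4))
E
```

```text
drvtip [ 0.5793 -0.046   0.011 ]
drvend [ 0.383  -0.0765  0.011 ]
drv h/s [ 0.4706 -0.0625  0.011 ]
mkeye [ 0.3935 -0.3075  0.004 ]
drveye [0.3982 0.0593 0.004 ]
```

View pics/w6c.png

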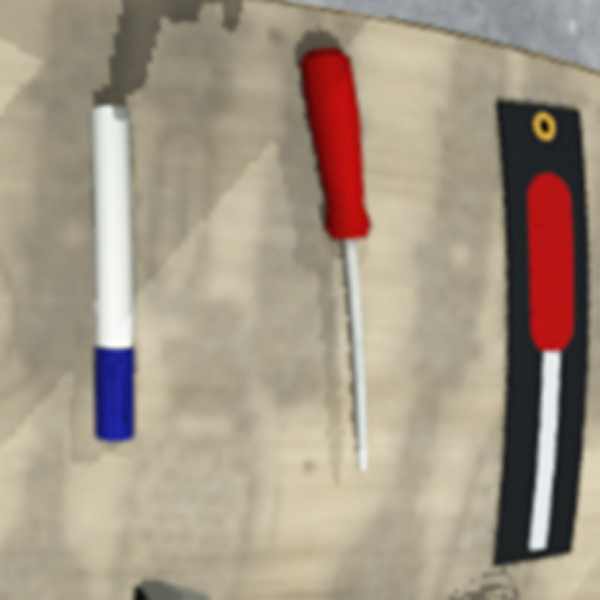

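```bash
python3 - <<'E'
from wm import *
c=cam("wrist")
k=600/220
def e(a,b,z):
    p=onplane(c,340+a[0]/k-.3,20+a[1]/k-.3,z,True)[:2]*1000;q=onplane(c,340+b[0]/k-.3,20+b[1]/k-.3,z,True)[:2]*1000
    d=q-p; print(p.round(1),q.round(1),"mid",((p+q)/2).round(1),"L",np.hypot(*d).round(1),"yaw",np.degrees(np.arctan2(d[1],d[0])).round(2))
e((111,99),(115,440),.009); e((326,46),(363,470),.011); e((545,127),(538,549),.004); e((538,102),(534,557),.004)
E
```

```text
[ 415.6 -176. ] [ 567.7 -171.6] mid [ 491.7 -173.8] L 152.1 yaw 1.66
[380.8 -74.7] [580.7 -46.1] mid [480.8 -60.4] L 201.9 yaw 8.13
[398.4  60.4] [627.5  83.4] mid [513.   71.9] L 230.3 yaw 5.73
[385.7  55.8] [632.2  81.5] mid [509.   68.7] L 247.9 yaw 5.95
```

```bash
python3 -m inch '[[[-36,0,34,0,0,0],[-35.5,0,33,0,-0.03,0],[0,40,0,0,0,0],[0,60,0,0,0,0],[0,57,0,0,0,0],[0,30,0,0,0,0],[0,20,0,0,0,0],[0,0,0,0,0,0]]]' 50; python3 w.py w7
```

```text
t: 10.1
tool_pos: [0.4892, -0.1741, 0.011]
orientation: [-1.57, -0.021, 0.024]
force: [0.4, 0.2, 0.3]
opening: 0.0499
10.15 [ 0.4899 -0.1742  0.0121] zhead 91.67 y [-9.e-04  4.e-04 -1.e+00] [ 0.3 -0.5  1.3] 0.0497 [-0.44  0.14  1.9  -0.    1.11 -2.04]
[ 0.414 -0.176  0.168]
```

View pics/w7.png

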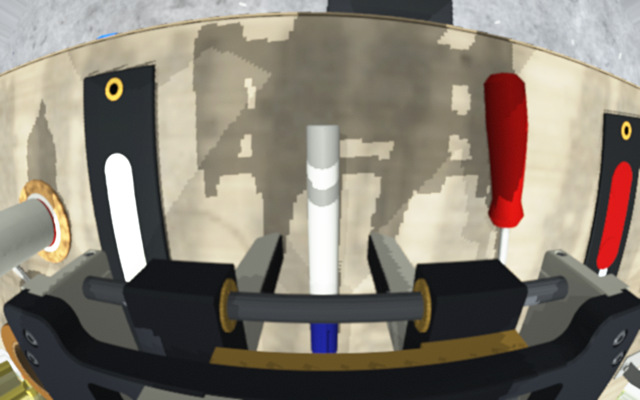

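The marker is centred between the fingers, with its tail end at (322,125). I'll close and lift, then measure where it sits in the grip.

```bash
python3 - <<'E'
from wm import *
c=cam("wrist"); print(onplane(c,322.5,125,.009,True))
E
python3 -m inch '[[[0,0,0,0,0,0],[0,0,0,0,0,0],[0,0,0,0,0,0],[0,0,0,0,0,0],[0,0,0,0,0,0]]]' 0 15; python3 -m inch '[[[0,-30,0,0,0,0],[0,-30,0,0,0,0],[10,0,-40,0,0.03,0],[10,0,-50,0,0,0],[10,0,-35,0,0,0],[0,0,-6,0,0,0],[0,0,0,0,0,0],[0,0,0,0,0,0]]]';python3 w.py w8
```

```text
[ 0.42074136 -0.17722878  0.009     ]
t: 10.82
tool_pos: [0.4905, -0.1738, 0.0124]
orientation: [-1.571, -0.024, 0.024]
force: [-0.2, 0.6, 2.1]
opening: 0.0162
t: 11.82
tool_pos: [0.5212, -0.3032, 0.0718]
orientation: [-1.57, -0.0, 0.001]
force: [0.5, 0.7, 0.1]
opening: 0.0161
11.875 [ 0.5214 -0.3032  0.072 ] zhead 90.07 y [-5.e-04  6.e-04 -1.e+00] [-0.3  0.4 -0. ] 0.0157 [-0.61  0.26  1.63  0.    1.25 -2.18]
[ 0.446 -0.303  0.229]
```

View pics/w8.png

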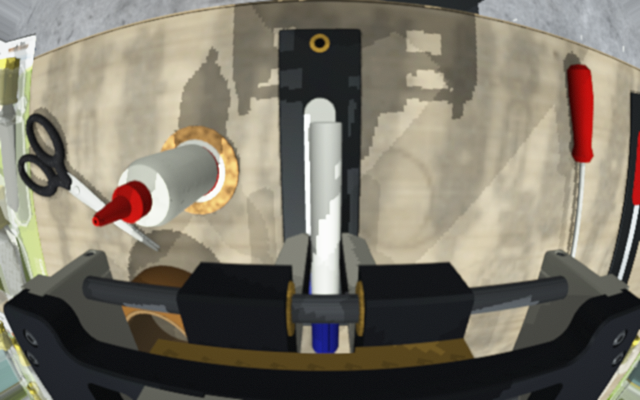

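```bash
python3 - <<'E'
from wm import *
c=cam("wrist")
for n,u,v,z in [("tail",325,122,.069),("print tail",319,98,.004),("mat edge",320,29.5,.004),("eyelet",319.5,43,.004),("matL",280,130,.004),("matR",361,130,.004),("matL",280,220,.004),("matR",361,220,.004),("mk mid",326,230,.069),]: print(n,(onplane(c,u,v,z,True)*1000).round(1))
E
```

```text
tail [ 450.6 -302.9   69. ]
print tail [ 435.  -307.1    4. ]
mat edge [ 383.6 -306.4    4. ]
eyelet [ 394.1 -306.8    4. ]
matL [ 458.  -335.5    4. ]
matR [ 458.1 -276.6    4. ]
matL [ 527.2 -337.7    4. ]
matR [ 527.1 -274.7    4. ]
mk mid [ 509.6 -302.3   69. ]
```

```bash
python3 -m inch '[[[-4,0,-4,0,0,0],[0,25,0,0,0,0],[0,20,0,0,0,0],[0,8,0,0,0,0],[0,2.3,0,0,0,0],[0,0,0,0,0,0],[0,0,0,0,0,0]]]'; python3 -m inch '[[[0,0,0,0,0,0],[0,0,0,0,0,0],[0,-3,0,0,0,0],[0,-40,0,0,0,0],[0,-60,0,0,0,0],[0,-60,0,0,0,0],[0,0,0,0,0,0],[0,0,0,0,0,0]]]' 50; python3 -m inch '[[[30,0,60,0,0,0],[0,0,60,0,0,0],[0,0,60,0,0,0],[0,0,30,0,0,0],[0,0,0,0,0,0],[0,0,0,0,0,0]]]' 70; python3 w.py w9
```

```text
t: 12.8
tool_pos: [0.5181, -0.3089, 0.0176]
orientation: [-1.572, -0.001, -0.001]
force: [0.1, -0.6, 0.2]
opening: 0.0156
t: 13.8
tool_pos: [0.5175, -0.3084, 0.1798]
orientation: [-1.571, -0.0, -0.0]
force: [-0.7, 0.4, -0.3]
opening: 0.05
t: 14.55
tool_pos: [0.5447, -0.1029, 0.1783]
orientation: [-1.571, 0.002, 0.002]
force: [-0.9, 0.5, 0.2]
opening: 0.0696
14.6 [ 0.5449 -0.1034  0.1786] zhead 89.97 y [-1.9e-03  1.0e-04 -1.0e+00] [0.2 0.1 0.9] 0.0702 [-0.28  0.04  1.67 -0.    1.43 -1.85]
[ 0.47  -0.103  0.336]
```

View pics/w9.png

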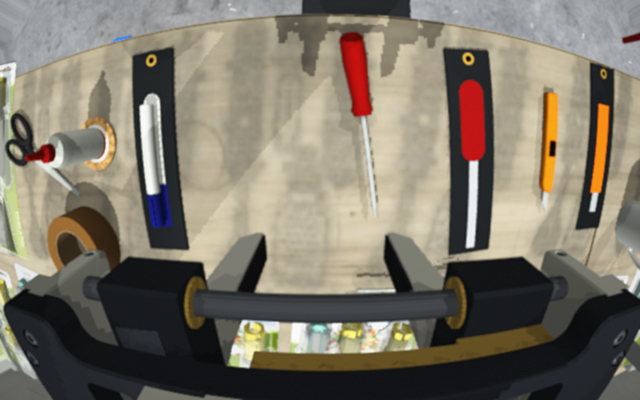

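```bash
python3 - <<'E'
from wm import *
c=cam("wrist"); im=c["image"]
cv2.imwrite("pics/w9a.png",cv2.resize(im[35:260,95:225],(346,600),interpolation=cv2.INTER_CUBIC))
cv2.imwrite("pics/w9b.png",cv2.resize(im[20:260,320:500],(450,600),interpolation=cv2.INTER_CUBIC))
cv2.imwrite("pics/w9ab.png",np.hstack([cv2.imread("pics/w9a.png"),cv2.imread("pics/w9b.png")]))
E
```

```text
(no output)
```

View pics/w9ab.png

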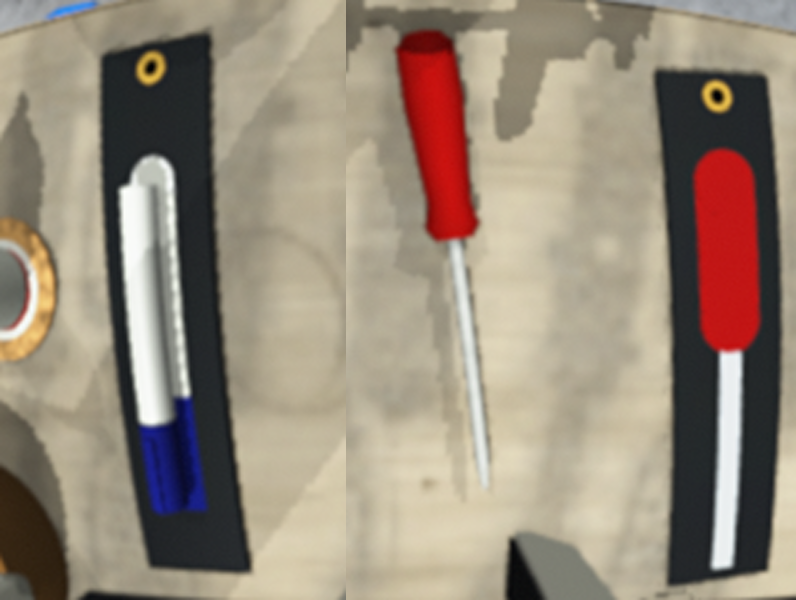

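```bash
python3 - <<'E'
from wm import *
c=cam("wrist")
def f(n,u,v,z,o=(95,35),k=600/225): 
    p=(onplane(c,o[0]+u/k-.3,o[1]+v/k-.3,z,True)*1000)[:2]; print(n,p.round(1)); return p
a=f("tail",138,186,.013);b=f("head",168,512,.013); print("mk mid",(a+b)/2, np.degrees(np.arctan2(*(b-a)[::-1])), np.hypot(*(b-a)))
q=[f("c",*p,.004) for p in [(102,57),(210,35),(251,571),(150,567)]]; print("mat ctr",np.mean(q,0), np.degrees(np.arctan2(*(q[3]-q[0]+q[2]-q[1])[::-1])))
f("eye",150,67,.004); f("print tail",154,156,.004)
o=(320,20);k=2.5
g=lambda n,u,v,z:f(n,u-346,v,z,o,k)
a=g("drv end",426,36,.013);b=g("tip",485,488,.011); print("drv mid",(a+b)/2, np.degrees(np.arctan2(*(b-a)[::-1])), np.hypot(*(b-a)))
q=[g("c",*p,.004) for p in [(656,70),(766,76),(769,569),(669,585)]]; print("mat ctr",np.mean(q,0), np.degrees(np.arctan2(*(q[3]-q[0]+q[2]-q[1])[::-1])))
g("eye",717,96,.004)
E
```

```text
tail [ 447.8 -308.6]
head [ 596.8 -310.8]
mk mid [ 522.31840935 -309.72269002] -0.8628920519308904 149.07251550644716
c [ 384.3 -334.4]
c [ 383.9 -276.1]
c [ 629.3 -275.5]
c [ 630.2 -334. ]
mat ctr [ 506.91461898 -304.99299563] 0.1300021501813962
eye [ 393.7 -307.2]
print tail [ 434.7 -305.1]
drv end [384.7 -75.2]
tip [580.6 -46.7]
drv mid [482.66391418 -60.95004946] 8.28933497825585 198.03098428955334
c [389.8  28.8]
c [384.5  86.2]
c [630.1 111.8]
c [635.9  53.2]
mat ctr [510.07950252  70.00787392] 5.801621016986236
eye [398.2  59.4]
```

```bash
python3 -m inch '[[[-49,0,19,0,0,0],[-49,0,18.5,0,-0.143,0],[0,30,0,0,0,0],[0,50,0,0,0,0],[0,50,0,0,0,0],[0,26,0,0,0,0],[0,10,0,0,0,0],[0,0,0,0,0,0]]]' 70; python3 w.py w10
```

```text
t: 15.7
tool_pos: [0.4474, -0.0656, 0.0138]
orientation: [-1.568, -0.111, 0.112]
force: [0.2, -0.6, 0.6]
opening: 0.0698
15.75 [ 0.4482 -0.0656  0.0147] zhead 98.17 y [ 1.e-03 -3.e-04 -1.e+00] [-0.1  0.1 -0.2] 0.0699 [-0.26 -0.05  2.08 -0.    1.11 -1.97]
[ 0.373 -0.076  0.171]
```

View pics/w10.png

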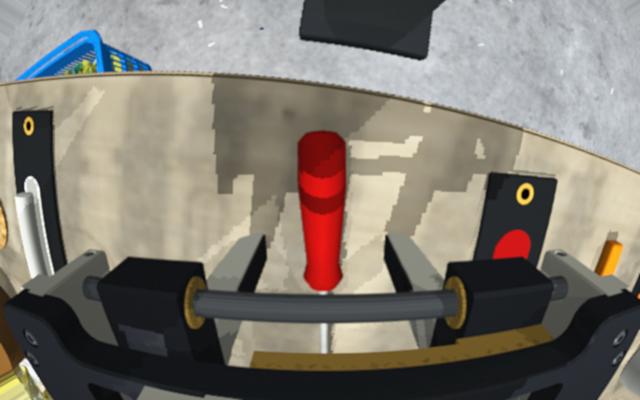

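```bash
python3 - <<'E'
from wm import *
c=cam("wrist"); print(onplane(c,321.5,132,.013,True),onplane(c,322,290,.013,True))
E
python3 -m inch '[[[0,0,0,0,0,0],[0,0,0,0,0,0],[0,0,0,0,0,0],[0,0,0,0,0,0],[0,0,0,0,0,0]]]' 0 25; python3 -m inch '[[[0,-25,0,0,0,0],[0,-30,0,0,0,0],[20,-10,35,0,0,0],[20,0,45,0,0,0],[20,0,35,0,0.042,0],[0,0,10,0,0,0],[0,0,0,0,0,0],[0,0,0,0,0,0]]]';python3 w.py w11
```

```text
[ 0.38346019 -0.07656244  0.013     ] [ 0.47508991 -0.06343126  0.013     ]
t: 16.42
tool_pos: [0.4475, -0.0651, 0.0138]
orientation: [-1.568, -0.113, 0.113]
force: [0.5, -0.9, 0.9]
opening: 0.0246
t: 17.42
tool_pos: [0.489, 0.0662, 0.0786]
orientation: [-1.57, -0.079, 0.08]
force: [0.4, 0.2, -0.4]
opening: 0.0217
17.475 [0.4891 0.0662 0.0787] zhead 95.75 y [-4.e-04 -3.e-04 -1.e+00] [-0.3 -0.2 -0.9] 0.0218 [ 0.03 -0.03  1.94 -0.    1.24 -1.64]
[0.414 0.059 0.236]
```

View pics/w11.png

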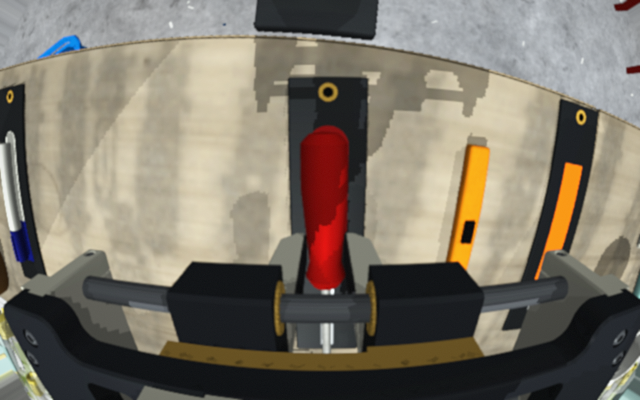

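```bash
python3 - <<'E'
from wm import *
c=cam("side"); cv2.imwrite("pics/s11.png",cv2.resize(c["image"][170:270,240:420],(792,440),interpolation=cv2.INTER_CUBIC))
c=cam("wrist")
for n,u,v,z in [("hend",325,127,.077),("h/s",325,290,.077),("mat edge",328,77.5,.004),("eye",327.5,92,.004),("matL",289,140,.004),("matR",368,140,.004),("matL",289,220,.004),("matR",367,220,.004)]: print(n,(onplane(c,u,v,z,True)*1000).round(1))
E
```

```text
hend [421.3  59.6  77. ]
h/s [516.   69.1  77. ]
mat edge [387.3  58.5   4. ]
eye [398.3  59.2   4. ]
matL [436.8  34.1   4. ]
matR [430.8  93.2   4. ]
matL [500.2  38.7   4. ]
matR [494.  100.8   4. ]
```

View pics/s11.png

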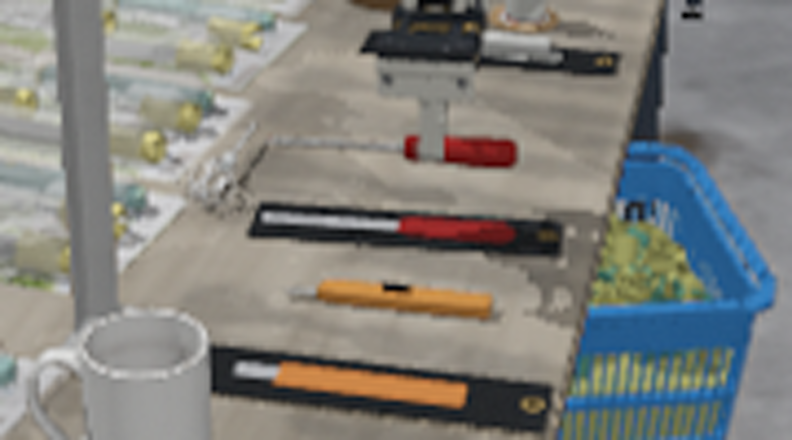

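```bash
python3 -m inch '[[[1,0,2.7,0,0,0],[0,25,0,0,0,0],[0,20,0,0,0,0],[0,10,0,0,0,0],[0,5,0,0,0,0],[0,0,0,0,0,0],[0,0,0,0,0,0]]]'; python3 -m inch '[[[0,0,0,0,0,0],[0,0,0,0,0,0],[0,0,0,0,0,0],[0,-40,0,0,0,0],[0,-60,0,0,0,0],[0,-50,0,0,0,0],[0,0,0,0,0,0],[0,0,0,0,0,0]]]' 60; python3 -m inch '[[[40,0,20,0,0.1,0],[40,0,40,0,0,0],[0,0,0,0,0,0],[0,0,0,0,0,0]]]' 60; python3 w.py w12
```

```text
t: 18.45
tool_pos: [0.4906, 0.07, 0.02]
orientation: [-1.569, -0.08, 0.079]
force: [-3.3, -0.1, 6.0]
opening: 0.0218
t: 19.45
tool_pos: [0.4899, 0.07, 0.1683]
orientation: [-1.569, -0.079, 0.08]
force: [0.1, 0.3, -0.5]
opening: 0.0599
t: 19.95
tool_pos: [0.5664, 0.1338, 0.1664]
orientation: [-1.572, 0.002, 0.005]
force: [-0.1, -0.4, 0.3]
opening: 0.0599
20.0 [0.5666 0.1334 0.1673] zhead 90.07 y [-2.8e-03 -7.0e-04 -1.0e+00] [-0.3 -0.6  0.7] 0.0602 [ 0.14  0.12  1.61 -0.    1.42 -1.43]
[0.492 0.134 0.324]
```

View pics/w12.png

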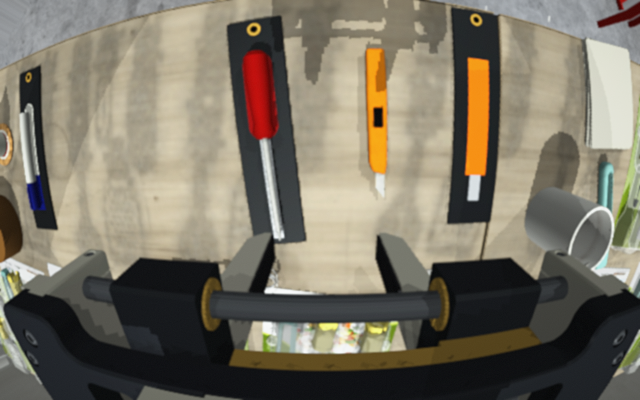

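The screwdriver lies on its mat over the print: handle (260,95), tip (280,238). Next I'll measure it, the cutter (376,110) and the cutter mat (475,115).

```bash
python3 - <<'E'
from wm import *
im=cam("wrist")["image"]
a=cv2.resize(im[5:250,220:310],(220,600),interpolation=cv2.INTER_CUBIC)
b=cv2.resize(im[0:240,350:500],(375,600),interpolation=cv2.INTER_CUBIC)
cv2.imwrite("pics/w12c.png",np.hstack([a,b]))
E
```

```text
(no output)
```

View pics/w12c.png

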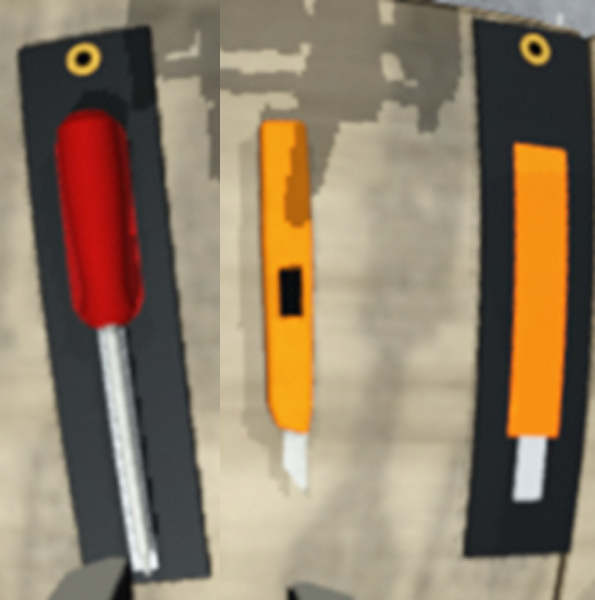

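```bash
python3 - <<'E'
from wm import *
c=cam("wrist")
def mk(o,k,off): return lambda n,u,v,z:(onplane(c,o[0]+(u-off)/k-.3,o[1]+v/k-.3,z,True)*1000)[:2]
def seg(n,a,b): print(n,a.round(1),b.round(1),"mid",((a+b)/2).round(1),"yaw",np.degrees(np.arctan2(*(b-a)[::-1])).round(2),"L",np.hypot(*(b-a)).round(1))
f=mk((220,5),600/245,0)
seg("drv",f("",93,110,.017),f("",146,570,.015))
q=[f("",*p,.004) for p in [(20,48),(150,27),(210,577),(80,565)]]; print("drvmat",q[0].round(1),q[1].round(1),q[2].round(1))
seg("drvmat",(q[0]+q[1])/2,q[2]+(q[0]-q[1])/2)
g=mk((350,0),2.5,220)
seg("cut",g("",284,120,.012),g("",302,490,.008))
seg("cutbody",g("",284,120,.012),g("",290,430,.012))
q=[g("",*p,.004) for p in [(473,18),(592,38),(568,553),(465,556)]]; print(np.round(q,1))
seg("cutmat",(q[0]+q[1])/2,(q[2]+q[3])/2)
seg("cutprint",g("",541,146,.004),g("",528,500,.004))
E
```

```text
drv [424.8  66.9] [623.4  83.9] mid [524.1  75.4] yaw 4.91 L 199.3
drvmat [390.2  30.8] [385.4  88.1] [631.3 111.8]
drvmat [387.8  59.4] [633.7  83.2] mid [510.7  71.3] yaw 5.51 L 247.0
cut [422.6 184.2] [577.9 195.7] mid [500.3 189.9] yaw 4.22 L 155.7
cutbody [422.6 184.2] [551.  188.6] mid [486.8 186.4] yaw 1.95 L 128.4
[[363.9 271.6]
 [361.8 333.9]
 [610.4 334.3]
 [610.7 277.2]]
cutmat [362.9 302.7] [610.6 305.8] mid [486.7 304.3] yaw 0.7 L 247.7
cutprint [420.3 303.4] [583.5 307. ] mid [501.9 305.2] yaw 1.25 L 163.2
```

```bash
python3 -m inch '[[[-38,0,26.5,0,0,0],[-38.5,0,26.5,0,-0.037,0],[0,30,0,0,0,0],[0,50,0,0,0,0],[0,45,0,0,0,0],[0,20,0,0,0,0],[0,10,0,0,0,0],[0,0,0,0,0,0]]]' 60; python3 w.py w13
```

```text
t: 21.1
tool_pos: [0.4912, 0.1865, 0.0141]
orientation: [-1.571, -0.03, 0.03]
force: [-0.9, -0.1, 0.4]
opening: 0.0601
21.15 [0.4919 0.1868 0.0149] zhead 92.17 y [ 1.4e-03  4.0e-04 -1.0e+00] [ 1.6  0.6 -0.3] 0.0598 [ 0.27  0.15  1.88 -0.    1.11 -1.34]
[0.416 0.184 0.171]
```

View pics/w13.png

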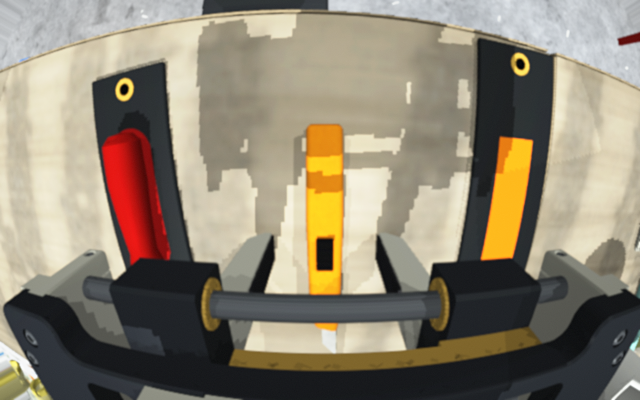

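```bash
python3 - <<'E'
from wm import *
c=cam("wrist"); print(onplane(c,325,124.5,.013,True))
E
python3 -m inch '[[[0,0,0,0,0,0],[0,0,0,0,0,0],[0,0,0,0,0,0],[0,0,0,0,0,0],[0,0,0,0,0,0]]]' 0 20; python3 -m inch '[[[0,-25,0,0,0,0],[0,-30,0,0,0,0],[5,-5,35,0,0,0],[0,0,45,0,0,0],[0,0,30,0,0.022,0],[0,0,8,0,0,0],[0,0,0,0,0,0],[0,0,0,0,0,0]]]';python3 w.py w14
```

```text
[0.42246324 0.18451045 0.013     ]
t: 21.82
tool_pos: [0.4913, 0.1869, 0.0139]
orientation: [-1.571, -0.03, 0.03]
force: [-0.4, 0.0, 1.2]
opening: 0.0199
t: 22.82
tool_pos: [0.492, 0.3039, 0.0736]
orientation: [-1.571, -0.012, 0.013]
force: [0.1, -0.5, -0.6]
opening: 0.0198
22.875 [0.492  0.3039 0.0737] zhead 90.88 y [-4.e-04 -5.e-04 -1.e+00] [ 0.4 -0.9 -0.8] 0.0196 [ 0.46  0.2   1.7  -0.    1.24 -1.12]
[0.417 0.303 0.231]
```

View pics/w14.png

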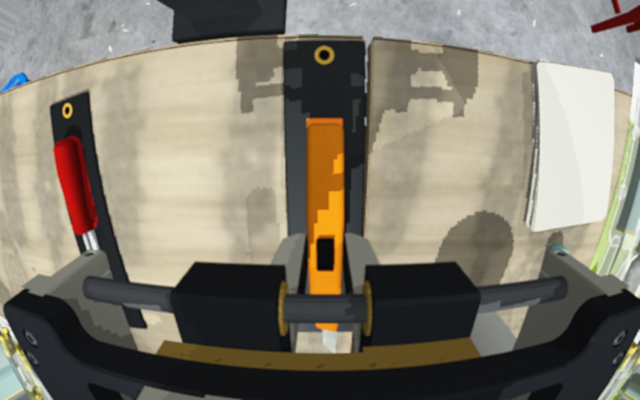

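```bash
python3 - <<'E'
from wm import *
c=cam("wrist")
for n,u,v,z in [("tail",325,118.5,.072),("cut axis",325,200,.072),("mat edge",324.5,40.5,.004),("eye",324,55,.004),("matL",285,120,.004),("matR",366,120,.004),("matL",286,210,.004),("matR",365,210,.004)]: print(n,(onplane(c,u,v,z,True)*1000).round(1))
E
```

```text
tail [419.5 303.1  72. ]
cut axis [462.5 303.8  72. ]
mat edge [362.5 302.    4. ]
eye [373.6 301.8   4. ]
matL [421.9 274.1   4. ]
matR [421.  333.2   4. ]
matL [490.6 274.1   4. ]
matR [489.7 335.3   4. ]
```

```bash
python3 -m inch '[[[1,0,0.5,0,0,0],[0,25,0,0,0,0],[0,20,0,0,0,0],[0,8,0,0,0,0],[0,2.3,0,0,0,0],[0,0,0,0,0,0],[0,0,0,0,0,0]]]'; python3 -m inch '[[[0,0,0,0,0,0],[0,0,0,0,0,0],[0,0,0,0,0,0],[0,-40,0,0,0,0],[0,-60,0,0,0,0],[0,-60,0,0,0,0],[0,0,0,0,0,0],[0,0,0,0,0,0]]]' 50; python3 -m inch '[[[25,0,0,0,0,0],[30,0,0,0,0,0],[0,0,0,0,0,0],[0,0,0,0,0,0]]]' 60; python3 w.py w15
```

```text
t: 23.8
tool_pos: [0.4936, 0.3059, 0.0194]
orientation: [-1.57, -0.014, 0.012]
force: [-0.9, 0.6, -1.2]
opening: 0.0197
t: 24.8
tool_pos: [0.4929, 0.3055, 0.1783]
orientation: [-1.571, -0.013, 0.013]
force: [0.0, 0.7, -0.4]
opening: 0.0502
t: 25.3
tool_pos: [0.5466, 0.306, 0.1764]
orientation: [-1.572, -0.01, 0.015]
force: [-0.5, -0.2, 0.6]
opening: 0.06
25.35 [0.5466 0.3062 0.1769] zhead 90.94 y [-0.0027 -0.0011 -1.    ] [ 0.3  0.2 -0.8] 0.0602 [ 0.43  0.23  1.47  0.    1.45 -1.16]
[0.472 0.305 0.334]
```

View pics/w15.png

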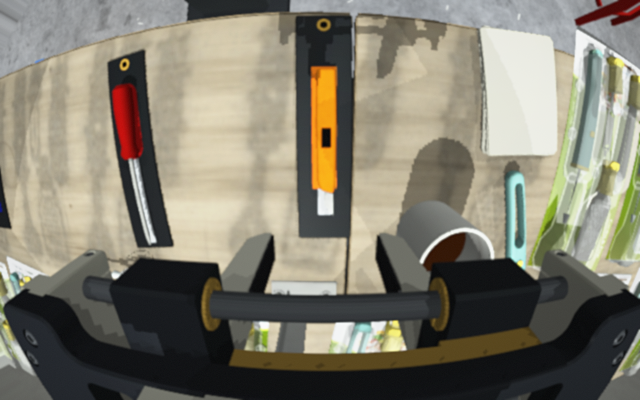

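```bash
python3 -m inch '[[[0,-40,0,0,0.016,0],[0,0,-60,0,0,0],[0,0,-60,0,0,0],[0,0,-60,0,0,0],[0,0,-60,0,0,0],[0,0,-60,0,0,0],[0,0,-60,0,0,0],[0,0,-60,0,0,0]]]'; python3 -m inch '[[[0,0,-60,0,0,0],[0,0,-60,0,0,0],[0,0,-60,0,0,0],[0,0,-30,0,0,0],[0,0,0,0,0,0],[0,0,0,0,0,0]]]'; python3 w.py w16; python3 - <<'E'
from wm import *
im=cam("wrist")["image"]
cv2.imwrite("pics/w16c.png",cv2.resize(im[20:245,160:400],(640,600),interpolation=cv2.INTER_CUBIC))
E
```

```text
t: 26.35
tool_pos: [0.5471, -0.1148, 0.2184]
orientation: [-1.571, -0.001, 0.001]
force: [0.9, -0.0, -0.3]
opening: 0.0598
t: 27.1
tool_pos: [0.5479, -0.3223, 0.2182]
orientation: [-1.57, -0.0, 0.001]
force: [-0.2, 0.0, 0.1]
opening: 0.0598
27.15 [ 0.5481 -0.3221  0.2185] zhead 90.08 y [-2.e-04  6.e-04 -1.e+00] [ 0.5  0.3 -0.4] 0.0598 [-0.61  0.23  1.39  0.    1.52 -2.18]
[ 0.473 -0.322  0.376]
```

View pics/w16c.png

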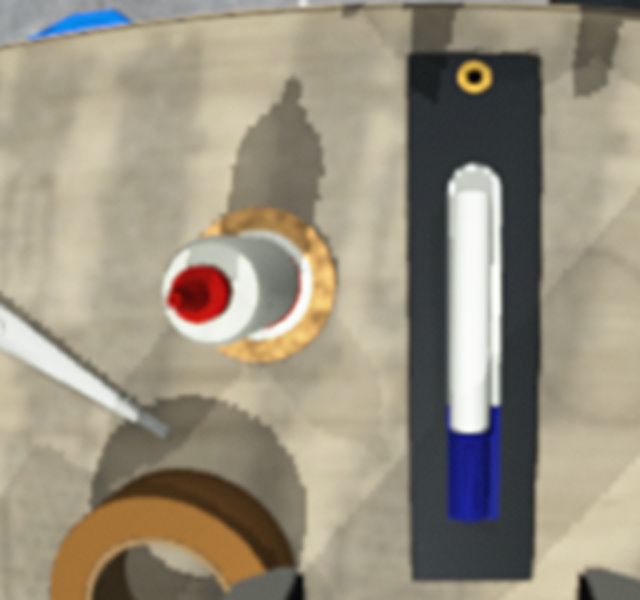

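```bash
python3 - <<'E'
from wm import *
c=cam("wrist");k=600/225
f=lambda u,v,z=.004:(onplane(c,160+u/k-.3,20+v/k-.3,z,True)*1000)[:2]
for n,p in dict(padR=(337,283),padT=(266,208),padB=(262,364),footR=(299,285),ringR=(311,283)).items(): print(n,f(*p).round(1))
a=f(470,190,.013);b=f(469,521,.013);print("mk",a,b,(a+b)/2)
a=f(475,54);b=f(473,578);print("mat",a,b,(a+b)/2)
for s in ("side","top"):
    t=cam(s); cv2.imwrite(f"pics/{s}16.png",t["image"])
E
```

```text
padR [ 487.9 -367.9]
padT [ 452.8 -399.8]
padB [ 524.3 -403.5]
footR [ 488.4 -385.2]
ringR [ 487.6 -379.7]
mk [ 446.88838127 -308.76253466] [ 596.98930917 -308.01846807] [ 521.93884522 -308.39050136]
mat [ 383.3074426  -306.29536363] [ 629.49835447 -305.333074  ] [ 506.40289853 -305.81421882]
```

View pics/side16.png

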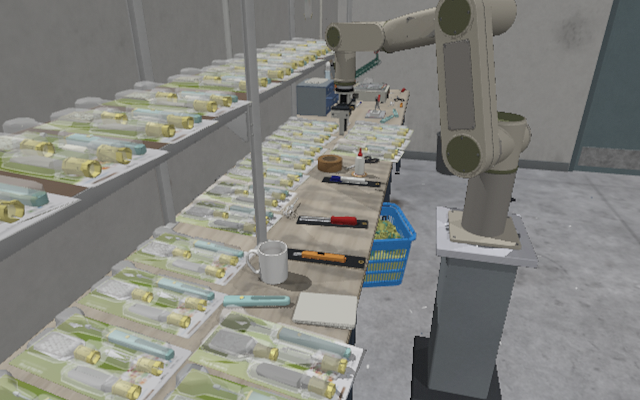

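View pics/top16.png

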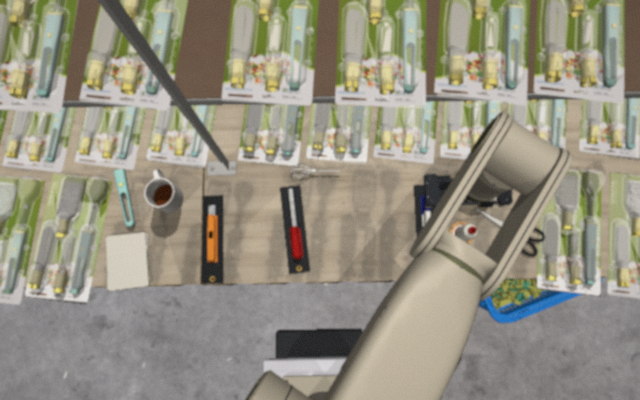

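```bash
python3 -c "
from plant import robot
print(robot.close_job())"
```

```text
the job is handed in; nothing more can be done
None
```

I moved all four items to their places and handed the job in at about 27 s on the robot's clock. The hand-in gives no verdict, so these are my own last camera measurements against the outline centres:

| Item | Last check | Allowed |
|---|---|---|
| Marker | about 1 mm along, 3 mm across; direction within about 1° | 12 mm, about 10° |
| Screwdriver | about 2 mm along, 3 mm across; direction within about 1° | 12 mm, about 10° |
| Cutter | 1–2 mm along, under 1 mm across; measured just before it was set down | 12 mm, about 10° |
| Glue bottle | about 1–3 mm from the pad's centre; standing upright | 12 mm, 0.1 rad |

- **Cutter:** I only checked it by eye after release. The wrist picture shows it squarely on its outline with the blade end toward the mat's +x.
- **Mug and whisk head:** by eye they look unmoved in the final top view. The arm was clear of everything when I handed in.
- **Disagreements:** the top camera read up to about 10 mm off from the wrist camera at the bottle, so I placed everything by the wrist camera. The marker print read about 3 mm nearer the eyelet than the position worked out from the mat's edge. I aimed between the two, well inside the tolerance.
- **Contact force:** the tool read about 6–7 N as the screwdriver touched its mat, the highest of my between-move readings.

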